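# Unsnap and slide off a fume extractor's filter lid

### The job

Open the bench fume extractor for a filter change: with your fingertips press down the snap tab in the window of the filter lid and, keeping it in, push the lid along its runners towards the fan hood until it is off its seat and the whole filter lies open. Leave the lid lying flat on the runners over the hood and draw back clear of everything. Do not lift the lid, and do not touch the filter or disturb the other things about.

Things in the scene. Friction and masses are not known exactly. Their poses are not given: they have to be found in the camera images.
- extractor: Grey bench fume extractor fixed on the bench, 397 mm long, 260 wide, 145 tall. Origin: on the bench under the middle of the seated lid; x is the way the lid slides off (from the snap tab to the fan hood and round outlet spigot), y points to the control strip, z up. Lengths below are mm in this frame. Within y = -100 to 85 only the lid's rib stands higher than 145.
- seat (a point): Middle of the lid's seat, at (0, 0, 130), level with two runners (height 130, x -78 to 252, |y| 64 to 76) that the lid lies on. 9.5 mm ribs guide it at the sides; at x -76 to 66 lips 9.5 to 14.5 mm above the runners overhang its edges in to |y| = 69, so it can only slide. At x < -78 the front cap is flush with its top. Between the runners: tab well (x -78 to -18, top at height 118), then filter bay (x -18 to 66).
- hood (a point): Middle of the fan hood's top, at (164, 0, 120), 10 mm below the runners' level; the hood reaches from x = 66 to 262. A stop across the runners' end at x = 252, 10 mm above them, catches the lid when it has been pushed 176 mm.
- lid: Black louvred filter lid, a loose flat plate 152 mm (x) by 150 (y) by 8, about 0.2 kg. Origin: centre of its underside; seated it lies at (0, 0, 130) in the extractor's frame, axes parallel. A window for a gloved thumb goes through it at x -67 to -23, y -25 to 25. The 9 mm bar that closes the window at its -x end is caught by the snap tab.
- lid_rib (a point): Top middle of the thumb rib on the lid's window, on the lid at (-19, 0, 16) mm: 8 mm thick (x), 70 mm wide (y), rising 8 mm above the lid's top. Its -x face is flush with the window's edge at x = -23, so together they give a 16 mm high face on which to push the lid to +x.
- tab (a joint): How far the sprung snap tab is pressed straight down: 0 out, 0.012 m fully in. About 3 N starts it, 7 N takes it fully in; let go, it comes out again. Out, it blocks the lid; from 0.0065 m in, its top is 1.5 mm under the lid's underside and the lid slides over it. Once the lid's bar is 5 mm over it (lid pushed 7 mm), the lid keeps it down until the bar is past.
- tab_top (a point): Centre of the top of the snap tab, a ribbed grey block 38 mm (x) by 42 mm (y) in the lid's window; at the start it lies at (-46, 0, 135) mm in the extractor's frame, 3 mm below the lid's top. It moves with the tab.
- filter: Filter cassette lying loose in its bay under the lid, 80 x 120 x 40 mm, with a pleated paper top 18 mm below the lid's underside. Origin: centre of its underside, at (24, 0, 72) mm in the extractor's frame.
- paste_tin: A small round aluminium tin of nozzle paste, 55 mm diameter, 34 mm tall, standing on the extractor's control strip beside the hood. Origin: centre of its underside.
- spare_filter: A spare filter cassette like the one in the machine, 80 x 120 x 40 mm, lying on the bench on the machine's control-strip side. Origin: centre of its underside.
- pipe_stub: A stub of steel pipe standing on end on the bench, 60 mm diameter, 75 mm tall. Origin: centre of its underside.
- coupons: A pile of three steel test plates, 125 x 50 x 18 mm together. Origin: centre of its underside.
- wire_brush: A flat brush with a wooden handle and wire bristles, about 200 mm long, lying on the bench. Origin: on the bench under its middle.
- pliers: A pair of pliers lying on the bench, about 160 mm long. Origin: on the bench under the joint.
- hammer: A hammer lying on the bench. Origin: on the bench under its middle.
There are look-alikes about, which are no part of the job. Several things have the shape of the lid; the one meant has the colours described above.

How it is judged:
By the outcome, as a careful person would: the job done as asked, in the order asked, and still so for the second after the job is handed in, with the robot touching nothing.
It also fails if it takes over 35 s, if anything falls off the work surface, if the arm or the gripper's body presses on something with over 40 N, if the wrist force passes 120 N, or if a joint passes its speed limit or range.

### The arm

A 6-joint arm with a two-finger parallel gripper is mounted at the origin on the work surface. World frame = base frame: x ahead of the robot, y to its left, z up, the work surface at z = 0. Lengths are in m, angles in rad, forces in N, time in s.
With the tool pointing down it reaches from about 0.25 to 0.725 m from the base axis. Payload 9.7 kg.
Tool frame: the origin (TCP) lies between the finger pads; the fingertips stand 8 mm ahead of it and the grasp point (between the pads) lies 11 mm behind it; z points along the fingers, y is the direction in which the jaws open and shut (so a half turn about z gives the same grasp; the last joint's range is limited). The gripper opens to 85 mm and grips with 20 to 120 N. Pads are 22 mm wide; open, the fingers measure 114 mm over their backs; the gripper's body (76 mm by 85 mm) begins 54 mm behind the grasp point. The pads swing forward as they close: fully open they stand 13 mm farther back than shut.
Start: joints at [1.166, 0.087, 0.176, 1.66, 0, 1.571], TCP at [0.217, 0.506, 0.239] pointing down, gripper open.
Joint ranges: [-3.13, 3.13], [-0.85, 1.81], [-1.15, 1.24], [-2.2, 2.28], [-1.44, 1.52], [-3.14, 3.14]. Speed limits (rad/s): [2.22, 2.22, 2.57, 3.14, 3.14, 3.14].

### API

Orientations are given as a unit quaternion [x, y, z, w].
In Python, from cell import ctrl gives the robot as it stands. The module is installed in compiled form; this text tells all that it offers.
- The arm moves only by the tool apply_moves, never from a script. Its argument "plan" is one flat list of numbers, 4 for each row, row after row: the shift along the tool's x, y, z in m, then the turn about the tool's z in degrees. In form: [x, y, z, roll, x, y, z, roll, ...]. A call has 1 to 20 rows; each row shifts and turns the commanded pose from where the row before left it, along the tool's axes as they then stand; what a row does not reach is not made up. A row lasts 1/10 s, in which the tool goes at most 50 mm and 8.59 degrees, less where a joint would pass 70% of its speed; a pose out of reach is approached as far as the arm can. A call with a gripper value outside its range is refused whole. "gripper" is the closure, from 0 (fully open) to 1 (shut), set as the call begins (left out, the last holds). The fingers move at their own pace and stop on an object; "newtons" is the grip in N (left out, the last holds). Time passes only in rows, so rows that do not move let the fingers close. It gives the time, the measured TCP pose, the force and the opening at its end, in the units of the state.
- ctrl.observe(): the state, without advancing time (a new reading comes with each control period).
- ctrl.camera(name): name is "scene" or "top" or "wrist"; returns a dict with "frame" (480x640x3 uint8, blue, green, red), "fx", "fy", "cx", "cy" (pixels), "D" ([k1, k2, p1, p2, k3] as OpenCV has them; the pictures are not rectified), "xyz" and "orientation" of the camera in the world. Camera axes: x right, y down, z forward; pixel columns grow to the right and rows downward; lengths in m; the calibration is good to about 2 mm. A picture is of the moment at which its call begins. There is no depth.
- ctrl.finish_job(): hands the job in, once; it reports no verdict.
The state is a dict: "t": time; "joint_pos": joint angles; "qvel": joint speeds; "effort": joint torques, N m; "position": TCP position; "tool_rot": TCP orientation; "force": force on the tool from outside, world axes, zero at the start; "ft_torque": the same for the moment, N m; "gripper_width": opening from 0.0 (shut) to 1.0 (fully open).
Only numpy, scipy, OpenCV 4.12 (cv2) and the standard library are available. Lean on these libraries where they do the work, as an engineer would, in place of code of your own. Each camera call takes 0.05 s, during which the arm holds its last target.

## Working session

There is one attempt and no reset: what is moved stays moved. The work goes in short steps, Python scripts to look and compute and a tool call to move; the robot and the scene stay as the last step left them, time stands still between calls to the robot, and variables do not carry over. Pictures are saved under pics/ and viewed, and the job is handed in when it is done.

Besides the shell and the picture viewer there is one more tool, called after ">>>" in YAML: its name, and indented under it one key for each argument. apply_moves: Moves the arm, as the interface text tells. Its arguments: {"type":"object","properties":{"plan":{"type":"array","items":{"type":"number"}},"gripper":{"type":"number"},"newtons":{"type":"number"}},"required":["plan"]}

```bash
mkdir -p pics
python3 - <<'E'
from cell import ctrl
import cv2
s=ctrl.observe();print(s)
for n in ["scene","top","wrist"]:
    c=ctrl.camera(n);cv2.imwrite(f"pics/{n}0.png",c["frame"]);print(n,{k:v for k,v in c.items() if k!="frame"})
E
```

```text
{'t': 0.0, 'joint_pos': array([1.16599186e+00, 8.74414908e-02, 1.75109179e-01, 1.65978082e+00,
       2.31963552e-05, 1.57079896e+00]), 'qvel': array([-1.24348846e-03, -6.08961317e-04,  1.23517456e-03,  8.47434192e-04,
        1.67408209e-03,  8.92360636e-05]), 'effort': array([ 2.38837119e-04, -5.20383918e+01,  4.64801002e+01,  1.64500420e-02,
       -7.55460292e-05, -9.87996202e-06]), 'position': array([0.21651872, 0.50534852, 0.23858047]), 'tool_rot': array([ 2.01024359e-01,  9.79586022e-01, -6.42630018e-04, -1.43714506e-04]), 'force': array([ 0.02304577, -0.39033263,  0.2342319 ]), 'ft_torque': array([0.0400076 , 0.01057143, 0.01258375]), 'gripper_width': 1.0009893002593617}
scene {'fx': 434.97471285238794, 'fy': 434.97471285238794, 'cx': 313.65241512480054, 'cy': 236.85695556806286, 'D': array([-0.03931899,  0.        ,  0.        ,  0.        ,  0.        ]), 'xyz': array([1.1934601 , 0.00474937, 0.62467888]), 'orientation': array([ 0.61300763,  0.64290894, -0.3247728 , -0.32467272])}
top {'fx': 459.69924490926354, 'fy': 459.69924490926354, 'cx': 316.7370464786435, 'cy': 237.27966208112147, 'D': array([0.03428151, 0.        , 0.        , 0.        , 0.        ]), 'xyz': array([ 0.39484319, -0.02373658,  1.27164308]), 'orientation': array([-0.69672258,  0.71651159, -0.01323944,  0.03183545])}
wrist {'fx': 402.4881540230618, 'fy': 402.4881540230618, 'cx': 316.3165151649469, 'cy': 242.12351578932925, 'D': array([0.00614315, 0.        , 0.        , 0.        , 0.        ]), 'xyz': array([0.14009903, 0.53759805, 0.37325729]), 'orientation': array([0.82383768, 0.54316634, 0.08877431, 0.13557628])}
```

View pics/top0.png

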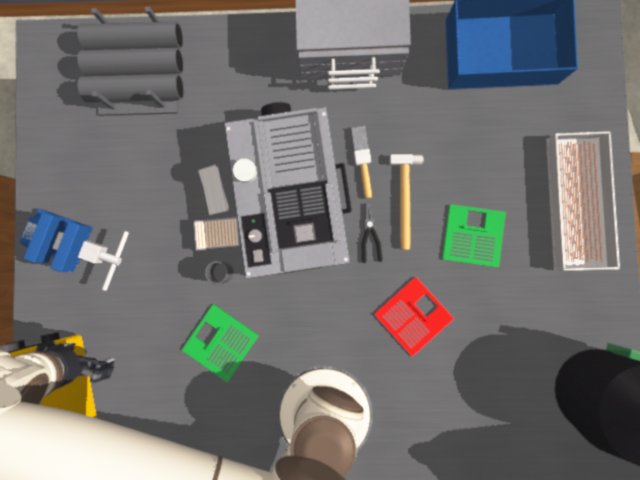

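View pics/scene0.png

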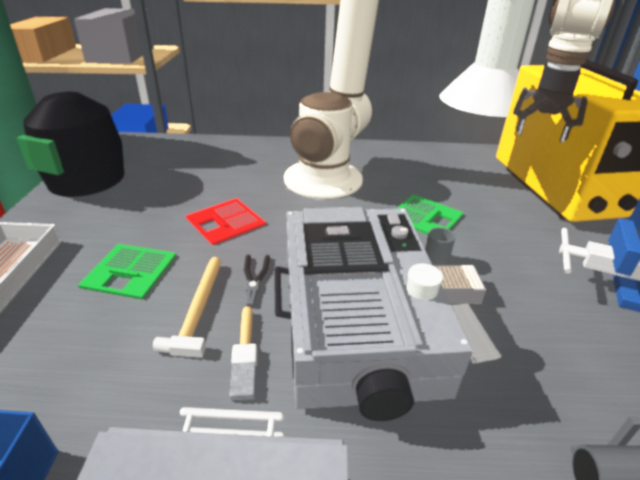

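View pics/wrist0.png

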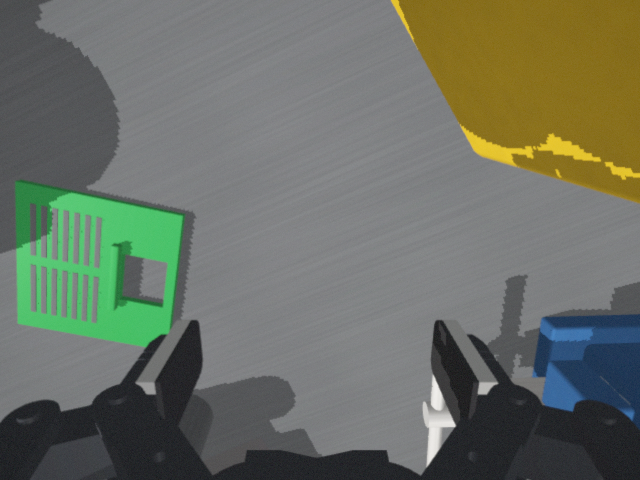

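The top view has the black lid at about (303,215), seated on the grey extractor. The lid-shaped others are green (220,342), green (475,235) and red (413,316), all loose on the bench. Only the black one fits the description, so I'll confirm it with crops.

Run:
```python
import cv2
a=cv2.imread("pics/top0.png")[100:285,190:375];cv2.imwrite("pics/topcrop.png",cv2.resize(a,(600,600),interpolation=cv2.INTER_CUBIC))
a=cv2.imread("pics/scene0.png")[190:400,270:480];cv2.imwrite("pics/scenecrop.png",cv2.resize(a,(600,600),interpolation=cv2.INTER_CUBIC))
```

```text
(no output)
```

View pics/topcrop.png

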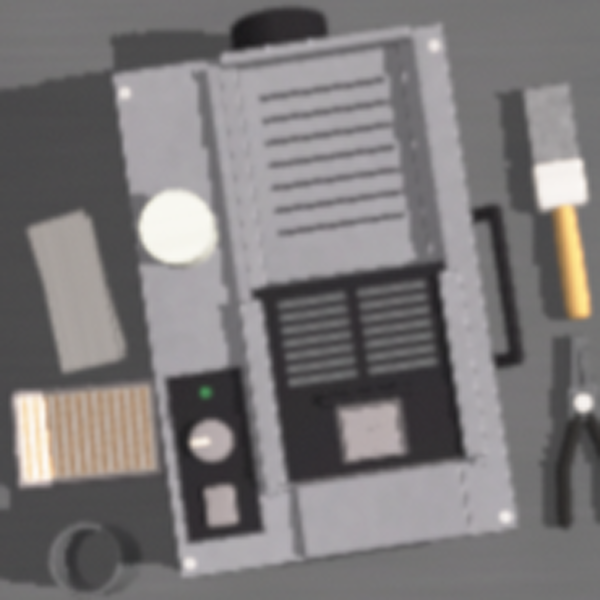

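View pics/scenecrop.png

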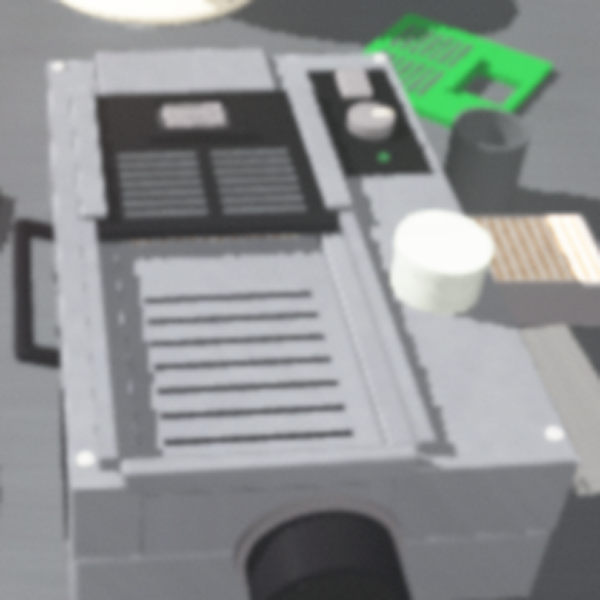

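The black plate with a grey tab in its window is seated on the extractor (tab at about (305,233) in the full picture), so that is the lid meant. Next I fit the extractor's pose.

```bash
cat > h.py <<'E'
import numpy as np, cv2
from scipy.spatial.transform import Rotation as R
from scipy.optimize import least_squares
CAL={'scene':dict(f=434.97471285,cx=313.652415,cy=236.856956,D=[-0.03931899,0,0,0,0],p=[1.1934601,0.00474937,0.62467888],q=[0.61300763,0.64290894,-0.3247728,-0.32467272]),
'top':dict(f=459.699245,cx=316.737046,cy=237.279662,D=[0.03428151,0,0,0,0],p=[0.39484319,-0.02373658,1.27164308],q=[-0.69672258,0.71651159,-0.01323944,0.03183545])}
def proj(c,P):
    if isinstance(c,str): c=CAL[c]
    Rm=R.from_quat(c['q']).as_matrix().T
    K=np.array([[c['f'],0,c['cx']],[0,c['f'],c['cy']],[0,0,1]])
    t=-Rm@np.array(c['p'])
    o,_=cv2.projectPoints(np.atleast_2d(np.array(P,float)),cv2.Rodrigues(Rm)[0],t,K,np.array(c['D'],float));return o[:,0]
def W(v,P):
    P=np.atleast_2d(np.array(P,float))/1000;c,s=np.cos(v[2]),np.sin(v[2])
    return np.c_[v[0]+c*P[:,0]-s*P[:,1],v[1]+s*P[:,0]+c*P[:,1],P[:,2]]
E
python3 - <<'E'
from h import *
top=[((-46,0,135),(373,432)),((-77,69,140),(291,482)),((-77,-69,140),(463,457)),((76,75,138),(256,291)),((76,-75,138),(443,265))]
sc=[((-46,0,135),(194,115)),((-77,69,140),(276,92)),((-77,-69,140),(100,92)),((76,75,138),(340,212)),((76,-75,138),(100,218))]
tp=np.array([np.array(b)/3.2432+[190,100]-.35 for a,b in top]);sp=np.array([np.array(b)/2.857+[270,190]-.35 for a,b in sc])
def res(v,which):
    r=[]
    if 't' in which:r.append(proj('top',W(v,[a for a,_ in top]))-tp)
    if 's' in which:r.append(proj('scene',W(v,[a for a,_ in sc]))-sp)
    return np.concatenate(r)
for w in ['t','s','ts']:
    o=least_squares(lambda v:res(v,w).ravel(),[.45,.0,.1]);print(w,o.x,np.degrees(o.x[2]));print(np.round(res(o.x,w),1).tolist()); print(W(o.x,[[-46,0,135]]))
v=o.x
# overlay
P=[(-46-19,-21,135),(-46+19,-21,135),(-46+19,21,135),(-46-19,21,135),(-67,-25,138),(-23,-25,138),(-23,25,138),(-67,25,138),(-23,-35,146),(-15,-35,146),(-15,35,146),(-23,35,146),(76,75,138),(76,-75,138),(-76,69,138),(-76,-69,138),(252,70,140),(252,-70,140)]
for n,cr in [('top',(190,100,185)),('scene',(270,190,210))]:
    im=cv2.imread(f'pics/{n}0.png')[cr[1]:cr[1]+cr[2],cr[0]:cr[0]+cr[2]];im=cv2.resize(im,(600,600),interpolation=cv2.INTER_CUBIC)
    for q in proj(n,W(v,P)): 
        q=(q-[cr[0]-.5,cr[1]-.5])*600/cr[2];cv2.circle(im,tuple(int(z) for z in q),2,(0,0,255),-1)
    cv2.imwrite(f'pics/ov_{n}.png',im)
E
```

```text
t [0.52520098 0.04095225 0.11552644] 6.619177672074663
[[-0.3, 0.1], [-1.0, 0.9], [1.3, 0.6], [-0.9, -0.5], [1.0, -1.2]]
[[0.47950761 0.03564985 0.135     ]]
s [0.51975089 0.04092838 0.12292159] 7.042888479124039
[[0.2, -0.4], [2.8, -3.9], [-2.4, -1.9], [-0.3, 1.5], [-0.2, 2.7]]
[[0.47409798 0.03528822 0.135     ]]
ts [0.5231453  0.04086541 0.11954031] 6.849155122222407
[[-0.2, 0.9], [-0.8, 1.9], [1.5, 1.3], [-1.0, 0.5], [0.9, -0.5], [0.2, 0.5], [3.0, -3.0], [-2.4, -1.0], [-0.2, 2.8], [-0.5, 3.9]]
[[0.47747358 0.03537964 0.135     ]]
```

View pics/ov_top.png

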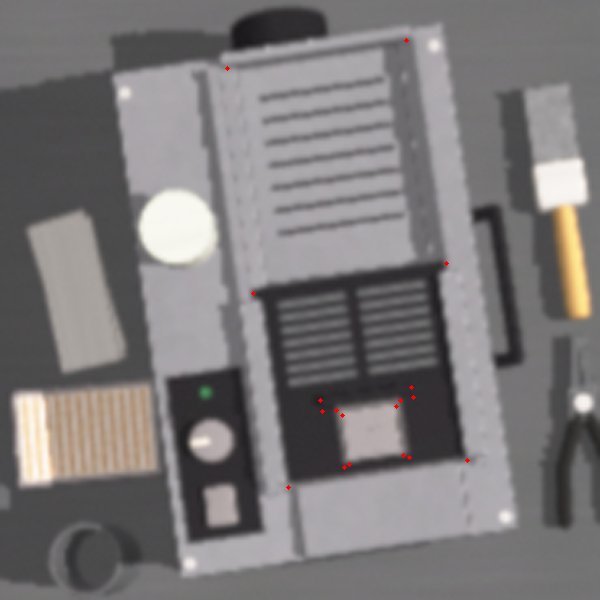

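View pics/ov_scene.png

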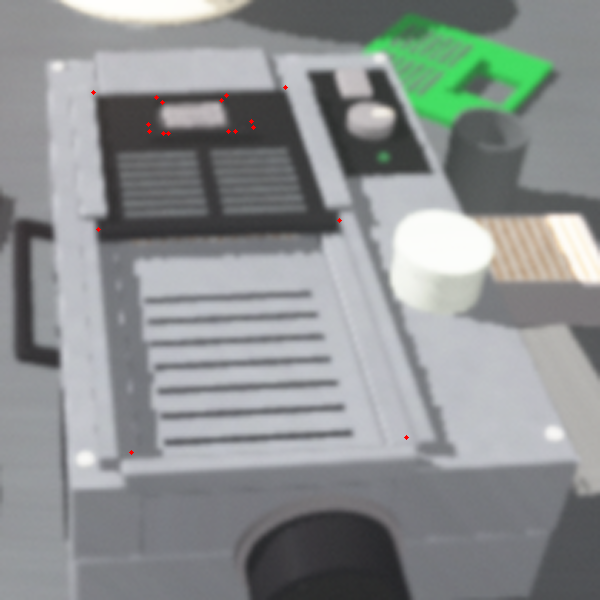

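>>> apply_moves:
  plan: [0, 0, -0.015, -7.5, 0, 0, -0.015, -7.5, 0, 0, -0.015, -7.5, 0, 0, -0.015, -7.5, -0.0135, -0.038, 0, 0, -0.0135, -0.038, 0, 0, -0.0135, -0.038, 0, 0, -0.0135, -0.038, 0, 0, -0.0135, -0.038, 0, 0, -0.0135, -0.038, 0, 0, -0.0135, -0.038, 0, 0, -0.0135, -0.038, 0, 0, -0.0135, -0.038, 0, 0, -0.0135, -0.038, 0, 0, -0.0135, -0.038, 0, 0, -0.0135, -0.038, 0, 0, -0.0135, -0.038, 0, 0, 0, 0, 0, 0]
  gripper: 1
  newtons: 40

```text
t: 1.95
position: [0.4506, 0.0324, 0.2985]
tool_rot: [-0.057, 0.998, -0.0, -0.0]
force: [-0.1, 0.7, 0.7]
gripper_width: 0.001
```

Run:
```python
from cell import ctrl
import cv2,numpy as np,pickle
s=ctrl.observe();print(s['t'],s['position'],s['tool_rot'],s['joint_pos'],s['force'])
c=ctrl.camera("wrist");cv2.imwrite("pics/w1.png",c["frame"]);pickle.dump(c,open('w1.pkl','wb'));print(c['xyz'])
```

```text
1.95 [0.45062601 0.03240373 0.29845717] [-5.71332280e-02  9.98366343e-01 -4.38565970e-04 -4.96890442e-04] [ 7.23131829e-02 -1.14422368e-01  9.34737872e-02  1.77969944e+00
 -8.61977189e-04 -4.20151207e-02] [-0.09038581  0.68387733  0.73797799]
[0.36817164 0.02295634 0.43315475]
```

View pics/w1.png

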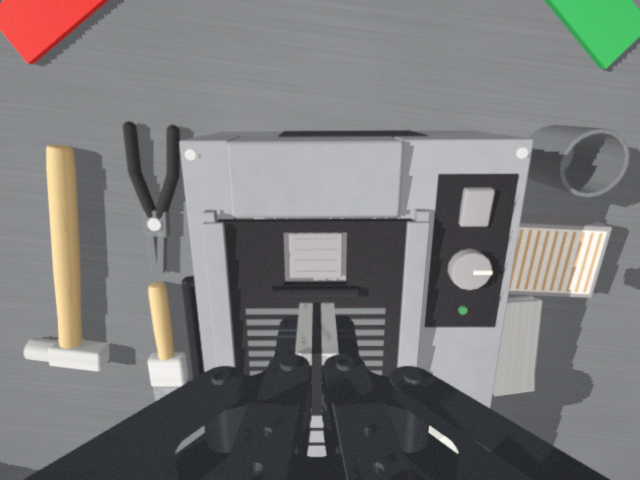

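The tab sits in the black lid's window at about (316,257), the lid's front edge is at row 219 and the rib at row 290. I'll enlarge this for sub-pixel points.

Run:
```python
import cv2
a=cv2.imread("pics/w1.png")[130:310,190:430];cv2.imwrite("pics/w1c.png",cv2.resize(a,(800,600),interpolation=cv2.INTER_CUBIC))
```

```text
(no output)
```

View pics/w1c.png

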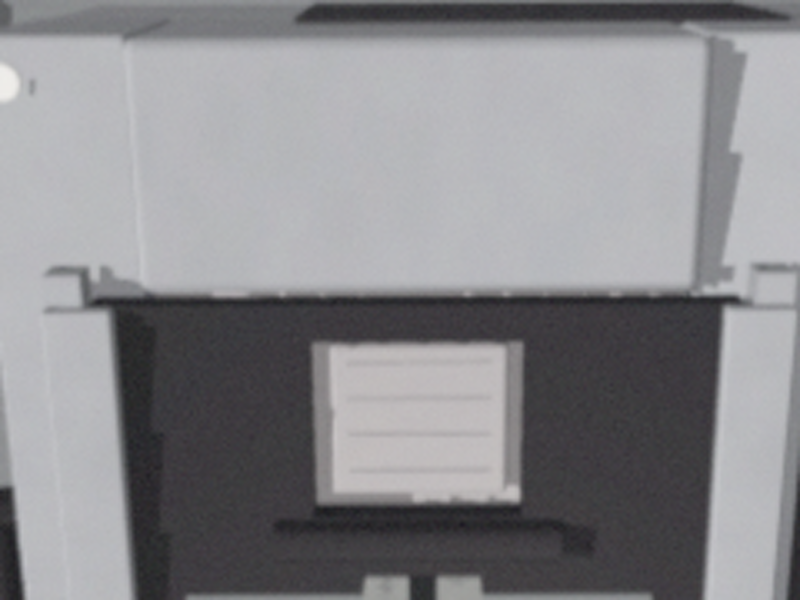

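Run:
```python
from h import *
import pickle
c=pickle.load(open('w1.pkl','rb'));C=dict(f=c['fx'],cx=c['cx'],cy=c['cy'],D=c['D'],p=c['xyz'],q=c['orientation'])
pts=[((-67,-25,138),(311,342)),((-67,25,138),(523,342)),((-65,-21,135),(330,345)),((-65,21,135),(507,345)),((-27,-21,135),(330,493)),((-27,21,135),(506,488)),((-23,-35,146),(275,523))]
px=np.array([np.array(b)/3.3333+[190,130]-.35 for a,b in pts])
f=lambda v:(proj(C,W(v,[a for a,_ in pts]))-px)
o=least_squares(lambda v:f(v).ravel(),[.525,.04,.12],loss='soft_l1');v=o.x
print(v,np.degrees(v[2]));print(np.round(f(v),1).tolist());print('tab',W(v,[[-46,0,135],[-40,0,135]]))
P=[(-65,-21,135),(-65,21,135),(-27,-21,135),(-27,21,135),(-67,-25,138),(-67,25,138),(-23,-25,138),(-23,25,138),(-23,-35,146),(-23,35,146),(-15,35,146),(-76,-69,138),(-76,69,138),(-78,-60,138)]
im=cv2.imread('pics/w1c.png')
for q in proj(C,W(v,P)): q=(q-[189.5,129.5])/.3;cv2.circle(im,tuple(int(z) for z in q),3,(0,0,255),-1)
cv2.imwrite('pics/ov_w1.png',im)
```

```text
[0.52493739 0.03978423 0.11600197] 6.646423107873848
[[-0.4, -0.7], [1.2, -0.8], [-0.5, -0.3], [0.5, -0.4], [0.6, 0.4], [-0.1, 1.8], [-1.6, 1.7]]
tab [[0.47924654 0.0344601  0.135     ]
 [0.48520622 0.03515455 0.135     ]]
```

View pics/ov_w1.png

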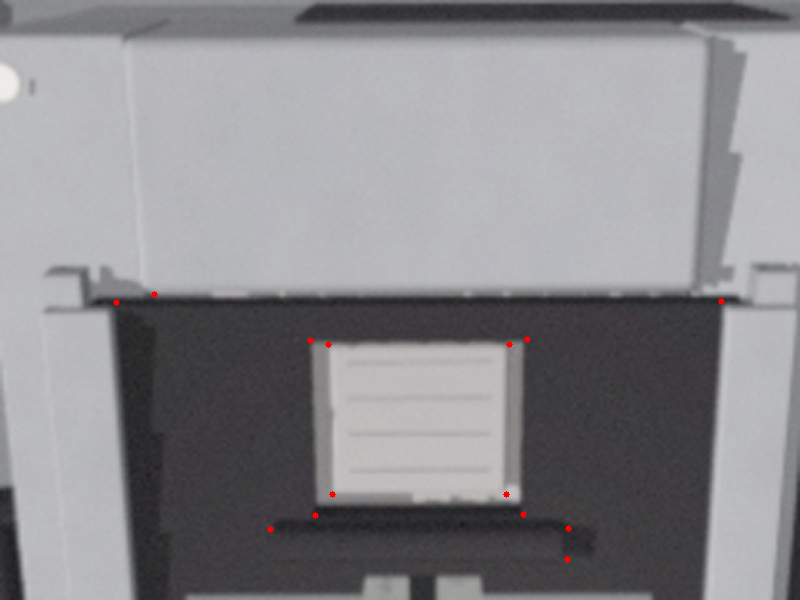

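The wrist fit gives the extractor at (0.525, 0.040) with yaw 6.65°, and the top view gave (0.525, 0.041) with 6.62°, so they agree. The tool's jaw axis is already parallel to the extractor's y. I'll move over the tab at extractor x ≈ -40, down to tip height of about 150 mm.

>>> apply_moves:
  plan: [-0.0175, -0.0006, 0.02, 0, -0.0172, -0.0006, 0.03, 0, 0, 0, 0.035, 0, 0, 0, 0.03, 0, 0, 0, 0.02, 0, 0, 0, 0.004, 0, 0, 0, 0, 0]

```text
t: 2.7
position: [0.4836, 0.0394, 0.1603]
tool_rot: [-0.06, 0.998, 0.0, -0.0]
force: [-0.1, 0.3, 0.7]
gripper_width: -0.006
```

Run:
```python
from cell import ctrl
import cv2,numpy as np,pickle
s=ctrl.observe();print(s['t'],s['position'],s['force'])
c=ctrl.camera("wrist");cv2.imwrite("pics/w2.png",c["frame"])
```

```text
2.7 [0.48356402 0.03939178 0.1603305 ] [-0.05763118  0.34068682  0.69877572]
```

View pics/w2.png

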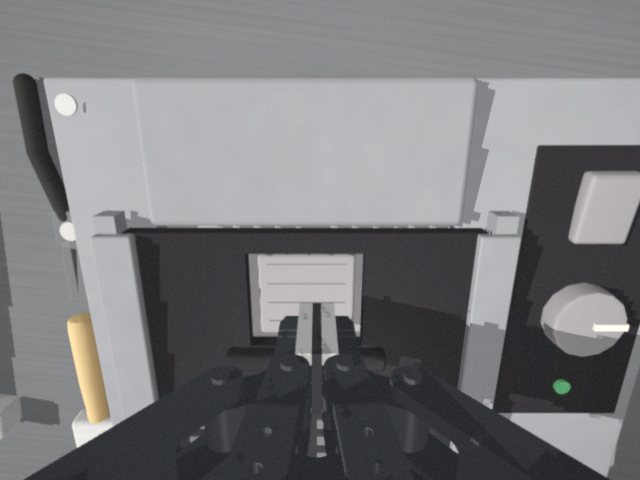

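>>> apply_moves:
  plan: [-0.001, -0.0044, 0.003, 0, 0, 0, 0.006, 0, 0, 0, 0.005, 0, 0, 0, 0, 0]

```text
t: 3.15
position: [0.4852, 0.0344, 0.1455]
tool_rot: [-0.059, 0.998, 0.0, -0.001]
force: [-0.3, 0.4, -0.1]
gripper_width: -0.0
```

Run:
```python
from cell import ctrl
import cv2,numpy as np,pickle
s=ctrl.observe();print(s['t'],s['position'],s['force'])
c=ctrl.camera("wrist");cv2.imwrite("pics/w3.png",c["frame"])
```

```text
3.15 [0.48523617 0.03440018 0.14553585] [-0.34337111  0.40631601 -0.08041416]
```

View pics/w3.png

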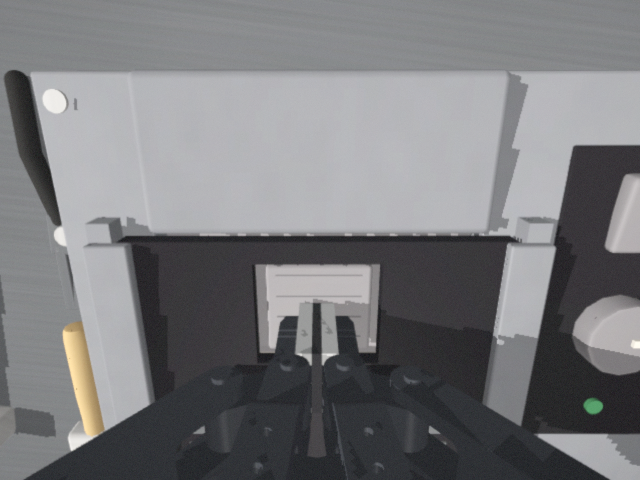

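The fingertips (297–336, row 303) are centred over the tab (268–370) and inside the window. Pressing now.

>>> apply_moves:
  plan: [0, 0, 0.004, 0, 0, 0, 0.004, 0, 0, 0, 0.004, 0, 0, 0, 0, 0, 0, 0, 0, 0]

```text
t: 3.7
position: [0.4858, 0.0345, 0.1347]
tool_rot: [-0.059, 0.998, -0.0, 0.0]
force: [-0.3, 0.3, 6.7]
gripper_width: 0.0
```

>>> apply_moves:
  plan: [-0.003, 0, 0, 0, -0.004, 0, 0, 0, -0.004, 0, 0, 0, -0.004, 0, 0, 0, -0.004, 0, 0, 0, 0, 0, 0, 0]

```text
t: 4.3
position: [0.504, 0.0368, 0.1343]
tool_rot: [-0.059, 0.998, -0.0, -0.001]
force: [-3.9, -1.0, 5.5]
gripper_width: -0.001
```

Run:
```python
from cell import ctrl
import cv2,numpy as np,pickle
s=ctrl.observe();print(s['t'],s['position'],s['force'],s['ft_torque'])
c=ctrl.camera("wrist");cv2.imwrite("pics/w4.png",c["frame"])
```

```text
4.3 [0.50396199 0.03676057 0.13433541] [-3.93887802 -1.02805171  5.45305747] [-0.06570554  0.71403116 -0.00166231]
```

View pics/w4.png

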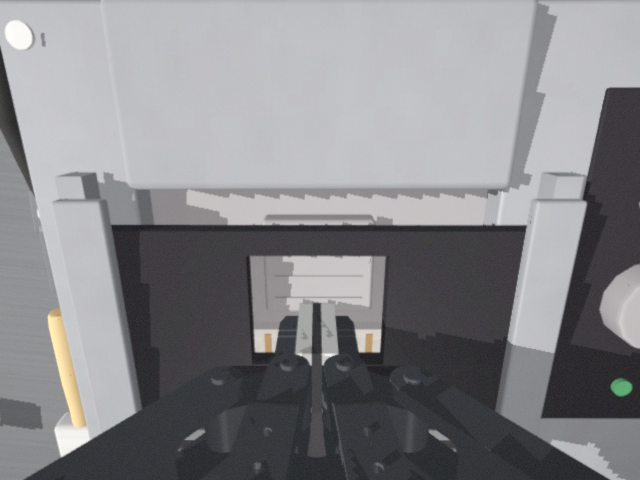

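The lid has gone about 13 mm and its bar now covers the tab. I'll keep pushing at the same height: the tip is at 126 mm, with the filter top at 112 and the hood at 120.

>>> apply_moves:
  plan: [-0.006, 0, 0, 0, -0.01, 0, 0, 0, -0.012, 0, 0, 0, -0.012, 0, 0, 0, -0.012, 0, 0, 0, -0.012, 0, 0, 0, -0.012, 0, 0, 0, -0.012, 0, 0, 0, -0.01, 0, 0, 0, -0.006, 0, 0, 0, 0, 0, 0, 0]

```text
t: 5.45
position: [0.6086, 0.0492, 0.1336]
tool_rot: [-0.059, 0.998, 0.0, -0.0]
force: [-0.6, -0.5, -0.1]
gripper_width: 0.001
```

Run:
```python
from cell import ctrl
import cv2,numpy as np,pickle
s=ctrl.observe();print(s['t'],s['position'],s['force'],s['ft_torque'])
c=ctrl.camera("wrist");cv2.imwrite("pics/w5.png",c["frame"])
c=ctrl.camera("scene");cv2.imwrite("pics/s5.png",c["frame"])
```

```text
5.45 [0.6085703  0.04920162 0.13362336] [-0.55005474 -0.45633862 -0.09457545] [ 0.03951315 -0.00266423  0.01858666]
```

View pics/w5.png

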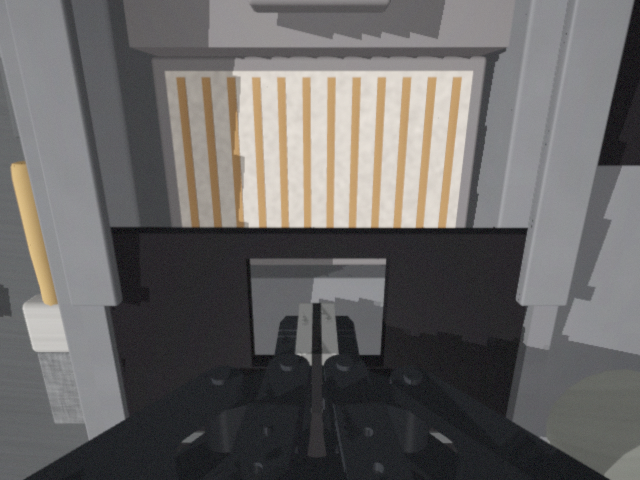

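View pics/s5.png

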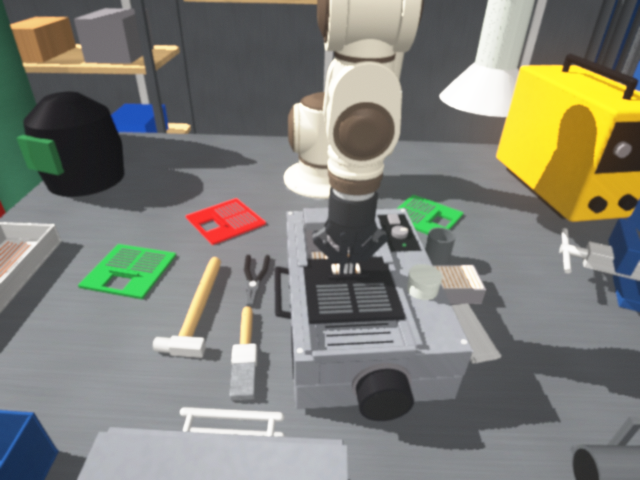

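About 118 mm so far. The lid is riding straight, the tab is out again behind it and the filter is mostly open. I'll push the last 44 mm, for about 162 in all.

>>> apply_moves:
  plan: [-0.006, 0, 0, 0, -0.009, 0, 0, 0, -0.009, 0, 0, 0, -0.009, 0, 0, 0, -0.007, 0, 0, 0, -0.004, 0, 0, 0, 0, 0, 0, 0, 0, 0, 0, 0]

```text
t: 6.35
position: [0.6515, 0.0543, 0.134]
tool_rot: [-0.059, 0.998, 0.0, 0.0]
force: [-0.5, 0.3, -0.5]
gripper_width: 0.001
```

Run:
```python
from cell import ctrl
import cv2,numpy as np,pickle
s=ctrl.observe();print(s['t'],s['position'],s['force'],s['ft_torque'])
c=ctrl.camera("wrist");cv2.imwrite("pics/w6.png",c["frame"])
```

```text
6.35 [0.65151842 0.05431802 0.1340249 ] [-0.47077564  0.28262669 -0.51375131] [-0.02489455 -0.03463221 -0.04984794]
```

View pics/w6.png

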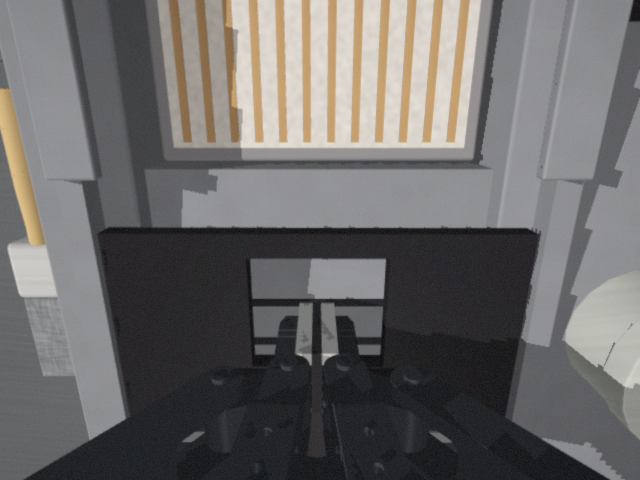

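The lid's trailing edge (row 230) is clear of the bay's edge (row 165) and of the lips' ends (row 180). I'll back off the rib by 8 mm, rise straight out of the window and draw back.

>>> apply_moves:
  plan: [0.004, 0, 0, 0, 0.004, 0, 0, 0, 0, 0, 0, 0, 0, 0, -0.005, 0, 0, 0, -0.01, 0, 0, 0, -0.02, 0, 0, 0, -0.03, 0, 0, 0, -0.04, 0, 0, 0, -0.045, 0, 0.03, 0, -0.03, 0, 0.04, 0, 0, 0, 0.04, 0, 0, 0, 0.04, 0, 0, 0, 0.04, 0, 0, 0, 0.04, 0, 0, 0, 0, 0, 0, 0]

```text
t: 8.0
position: [0.4115, 0.0257, 0.3171]
tool_rot: [-0.059, 0.998, -0.0, 0.002]
force: [1.0, 0.5, 0.8]
gripper_width: -0.001
```

Run:
```python
from cell import ctrl
import cv2,numpy as np,pickle
s=ctrl.observe();print(s['t'],s['position'],s['force'])
c=ctrl.camera("wrist");cv2.imwrite("pics/w7.png",c["frame"])
c=ctrl.camera("scene");cv2.imwrite("pics/s7.png",c["frame"])
c=ctrl.camera("top");cv2.imwrite("pics/t7.png",c["frame"])
a=cv2.imread("pics/s7.png")[190:400,270:480];cv2.imwrite("pics/s7c.png",cv2.resize(a,(600,600),interpolation=cv2.INTER_CUBIC))
```

```text
8.0 [0.41148485 0.02571051 0.31705032] [1.00573471 0.50897298 0.81840322]
```

View pics/w7.png

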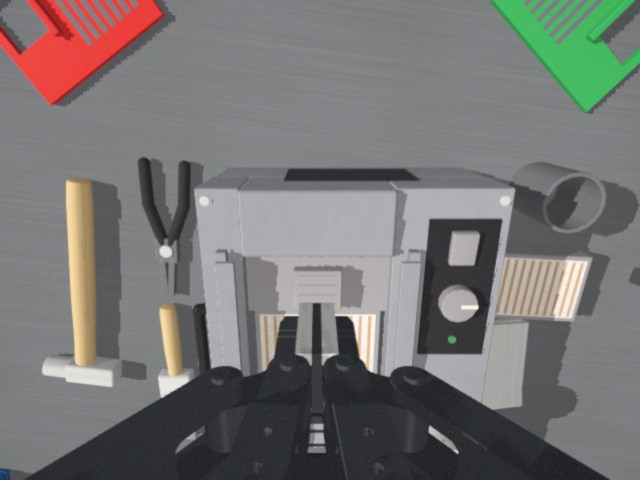

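View pics/s7c.png

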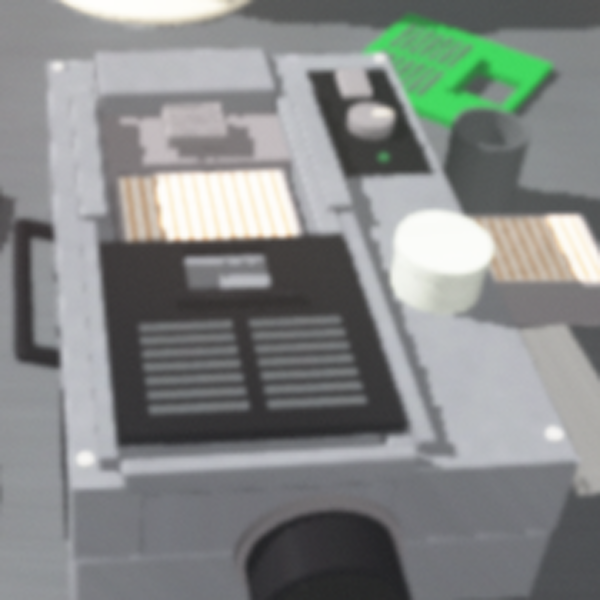

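View pics/t7.png

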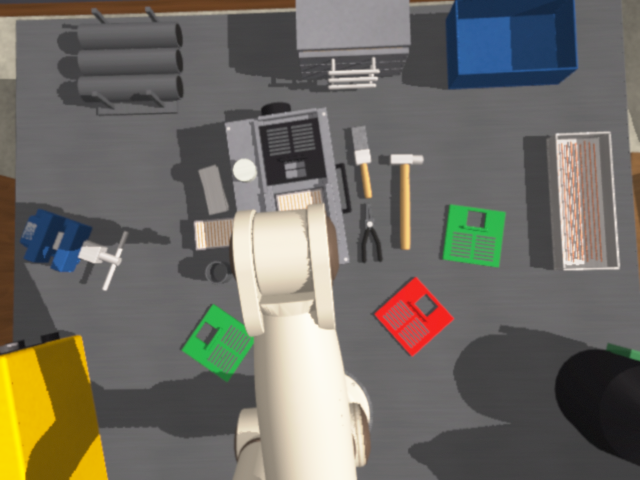

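Run:
```python
from cell import ctrl
print(ctrl.finish_job(), ctrl.observe()['t'])
```

```text
the job is handed in; nothing more can be done
the job is handed in; nothing more can be done
```

The lid is off its seat and lying flat on the runners over the hood, with the filter fully open. I handed the job in at about 8 s; no verdict is reported.

**What I did:** With the gripper shut, I pressed the snap tab about 8 mm in, at about 6.7 N. I kept it down while pushing the rib until the lid's bar held the tab. I then slid the lid about 160 mm towards the hood, eased off the rib, rose out of the window and drew back to about 0.31 m height.

**Last checks:**
- **Lid:** The close wrist picture before I drew back shows its rear edge past the filter bay and past the ends of the lips. The scene picture afterwards shows it flat and straight between the guide ribs, short of the stop.
- **Tab:** It is back out.
- **Other things:** The tin and the bench items look unmoved in the pictures. The arm hides part of the last top view.
- **Forces:** The highest reading I saw was about 7 N, though I only read it at the end of each move. It read about 1 N when clear.

**Disagreements:**
- The scene-camera fit put the extractor about 5 mm from the top and wrist fits, which agreed to about 1 mm. I used those two.
- My first approach ended about 4 mm off sideways. I corrected that before touching anything.
- The 160 mm travel is worked out from the tool's position, not measured on the lid itself.

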